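# Gauge two tube-warmer inserts and sort out the tight one

## Robot

A 6-joint arm with a two-finger parallel gripper is mounted at the origin on a cart in front of the work surface, level with it; the furniture and walls round the work are solid. World frame = base frame: x ahead of the robot, y to its left, z up, the work surface at z = 0. Lengths are in m, angles in rad, forces in N, time in s.
With the tool pointing down it reaches from about 0.275 to 0.75 m from the base axis. Payload 10.2 kg.
Tool frame: the origin (TCP) lies midway between the tips of the shut fingers; the grasp point (between the pads) lies 19 mm behind it (env.hold_point_z is the distance from the TCP to the grasp point, in m); x points along the fingers, z is the direction in which the jaws open and shut, and the axes are right-handed (so a half turn about x gives the same grasp; the last joint's range is limited). The gripper opens to 85 mm and grips with 20 to 120 N. Pads are 22 mm wide; open, the fingers measure 114 mm over their backs; the gripper's body (76 mm by 85 mm) begins 54 mm behind the grasp point. The pads swing forward as they close: fully open they stand 13 mm farther back than shut.
Start: joints at [-1.4, 0.313, 1.498, -0, 1.331, -0.223], TCP at [0.201, -0.485, 0.231] pointing down, gripper open.
Joint ranges: [-2.94, 2.94], [-0.97, 2.17], [0.19, 2.56], [-1.23, 4.37], [0.02, 3.11], [-2.88, 2.88]. Speed limits (rad/s): [2.39, 2.39, 3.01, 3.14, 3.14, 3.14].

## Interface

Orientations are given as a unit quaternion [x, y, z, w].
In Python, from bench import env, kinematics, monitor, eyes, job gives the robot as it stands. The module is installed in compiled form; this text tells all that it offers. Calls block until the motion is done:
- env.reach(position, orientation): joint-space move of the TCP to a pose.
- env.movel(position, velocity=0.15, frame=None, guard=None): straight line of the TCP; frame=None keeps the orientation; velocity is the mean speed in m/s. With guard (N) it stops when the force on the tool has changed by that much, and returns True; else False.
- env.set_joints(angles): joint-space move.
- env.release() and env.close_gripper(effort=None): open the fingers fully, or close them until they stop; effort is the grip in N (None keeps the last).
- env.hold(seconds).
- kinematics.ik(position, orientation): joint angles nearest the present ones, or None.
- monitor.sense(): the state.
- eyes.grab_frame(name): name is "scene" or "side" or "wrist"; returns a dict with "frame" (384x512x3 uint8, red, green, blue), "mtx" (3x3 intrinsics, pixels), "view" (4x4, takes a point from world to camera coordinates). Camera axes: x right, y down, z forward; pixel columns grow to the right and rows downward; lengths in m; the calibration is good to about 2 mm. A picture is of the moment at which its call begins. There is no depth.
A pose or a line that the arm cannot do raises env.MotionError and nothing moves.
- job.hand_in(): hands the job in, once; it reports no verdict.
The state is a dict: "clock": time; "joints": joint angles; "qvel": joint speeds; "joint_efforts": joint torques, N m; "position": TCP position; "ee_rot": TCP orientation; "contact_force": force on the tool from outside, world axes, zero at the start; "ft_torque": the same for the moment, N m; "finger_gap": opening from 0.0 (shut) to 1.0 (fully open).
Only numpy, scipy, OpenCV 4.12 (cv2) and the standard library are available. Lean on these libraries where they do the work, as an engineer would, in place of code of your own. Each camera call takes 0.05 s, during which the arm holds its last target. There are 200 camera calls.

## Task

Check the two drilled aluminium inserts with the plug gauge that stands in the round grey rest: hold the gauge by its handle and try its pin in both bores, lowering it over the narrow bore until it stops at the mouth, and then leave it standing fully home in the bore that it enters. Then put the insert with the narrow bore upright into the white tray, and leave the other insert with the gauge on the desk, outside the tray.

Things in the scene. Friction and masses are not known exactly. Their poses are not given: they have to be found in the camera images.
- gauge_handle (a point): Middle of the handle of the upright steel plug gauge (0.12 kg, 80 mm tall, z up): dark handle 26 mm diameter, 45 mm tall; below it a 42 mm flange, 5 thick; below that a pin 20 mm wide, 30 long, its end tapered to 13. This point is 57.5 mm above the pin's end, 27.5 above the flange's underside. Starts with its pin in a fixed round grey rest, 66 mm wide, 36 high: lift 35 mm to clear.
- wide_insert_mouth (a point): Centre of the bore's upper mouth on the wide-bored insert: a loose aluminium block 50 x 50 mm, 40 high, 0.25 kg, standing on the desk; x and y axes square to its sides, z up. The upright through bore in its middle is 26 mm wide with a 3 mm chamfer: the pin enters until the gauge's flange sits on the block's top.
- narrow_insert_centre (a point): Centre (half-way up, 20 mm below its top) of the narrow-bored insert: a like loose block 50 x 50 mm, 40 high, 0.25 kg, on the desk, x and y axes square to its sides, z up. The bore in its middle is 13 mm wide with a 1 mm chamfer: the gauge's pin stops at the mouth. The two inserts may stand in either order.
- tray_floor (a point): Centre of the inner floor of the empty, fixed, open white tray: about 208 mm along its x axis, 196 mm along its y axis inside, upright walls 68 mm high; the flat floor is 3 mm above the desk. z is up.
Things that resemble listed ones, but are neither listed nor needed, are in the scene too. What is shaped like the part that bears narrow_insert_centre but blue is not meant.

How it is judged:
On the way, in this order (a step that is already met when the one before it is completed fails the run):
1. the gauge's pin is tried on the narrow bore: upright, within 10 mm of its axis and down to the mouth (4 mm) (horizontal distance between gauge_handle and narrow_insert_centre below 0.01 m and z of gauge_handle in the frame of narrow_insert_centre below 0.0815 m and angle between gauge_handle's own z axis and vertical below 0.2 rad), for 0.1 s.
2. the gauge's pin is fully in the wide bore (horizontal distance between gauge_handle and wide_insert_mouth below 0.01 m and z of gauge_handle in the frame of wide_insert_mouth below 0.032 m), for 0.2 s.
At the end, for the whole second after the job is handed in: The gauge stands upright (10 degrees) in the wide bore with its flange down on the insert (within about 4 mm); that insert stands upright on the desk outside the tray; the narrow-bored insert stands upright (10 degrees) on the tray's floor, anywhere inside it (all of step 2 and angle between each of gauge_handle, wide_insert_mouth, narrow_insert_centre's own z axis and vertical below 0.17 rad and height (world z) of wide_insert_mouth below 0.05 m and horizontal distance between wide_insert_mouth and tray_floor above 0.11 m and x of narrow_insert_centre in the frame of tray_floor between -0.085 and 0.085 m and y of narrow_insert_centre in the frame of tray_floor between -0.085 and 0.085 m and z of narrow_insert_centre in the frame of tray_floor below 0.03 m); the robot touches nothing.
It also fails if it takes over 61 s, if anything falls off the work surface, if the arm or the gripper's body presses on something with over 40 N, if the wrist force passes 120 N, or if a joint passes its speed limit or range.

## Working session

There is one attempt and no reset: what is moved stays moved. The work goes in short steps, each a Python script; the robot and the scene stay as the last script left them, time stands still between calls to the robot, and variables do not carry over. Pictures are saved under pics/ and viewed, on a budget of 10 in all, crops included, one or two more only if the job needs it, and the job is handed in when it is done.

```bash
mkdir -p pics; ls
cat > h.py <<'E'
import numpy as np, cv2
from bench import env, kinematics, monitor, eyes, job
def snap(n,f):
    g=eyes.grab_frame(n); cv2.imwrite(f,g["frame"][:,:,::-1]); np.savez(f[:-4]+".npz",**g); return g
def ray(g,u,v):
    V=np.array(g["view"]);R=V[:3,:3];c=-R.T@V[:3,3]
    d=R.T@np.linalg.inv(g["mtx"])@np.array([u,v,1.]);return c,d/np.linalg.norm(d)
def plane(g,u,v,z):
    c,d=ray(g,u,v);return c+d*(z-c[2])/d[2]
def proj(g,p):
    V=np.array(g["view"]);q=np.array(g["mtx"])@(V[:3,:3]@np.array(p)+V[:3,3]);return q[:2]/q[2]
E
python3 - <<'E'
from h import *
a=snap("scene","pics/scene.png");b=snap("side","pics/side.png")
s=monitor.sense();print(s["clock"],s["position"],s["ee_rot"],env.hold_point_z)
for g in(a,b):print(ray(g,256,192))
E
```

```text
pics
0.1 [ 0.20138298 -0.48460055  0.23079731] [ 0.39281809  0.58842533 -0.3922448   0.58787209] 0.0187
(array([-0.16995736,  0.44386131,  0.89600425]), array([ 0.60563695, -0.40813138, -0.68310516]))
(array([ 0.56226839, -1.17567209,  0.72579429]), array([-0.01648866,  0.86396703, -0.50327835]))
```

View pics/scene.png

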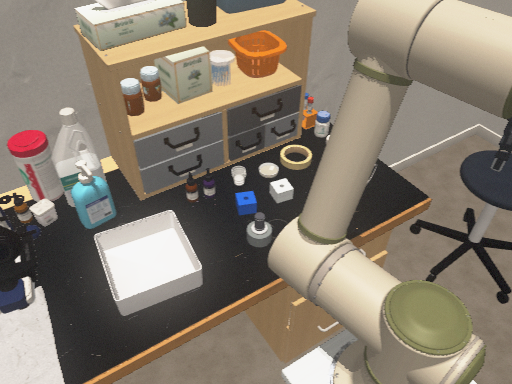

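View pics/side.png

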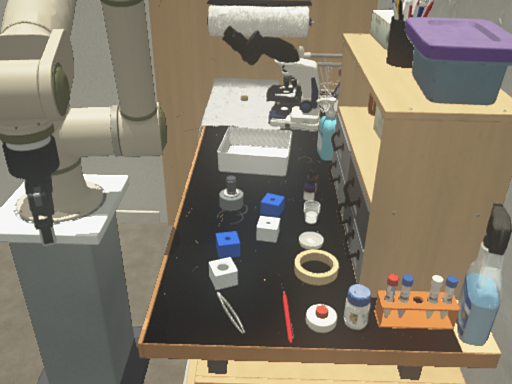

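Side view: the gauge is in its rest at (231,193). The insert candidates are white (268,229), white (223,272), and blue (228,243) and (273,204), which are not meant. The tray is at (256,152). In the scene view, the arm hides some of these. Next I'll take a close crop and measure.

Run:
```python
from h import *
g=dict(np.load("pics/side.npz"));im=g["frame"]
cv2.imwrite("pics/crop.png",cv2.resize(im[165:300,190:310,::-1],None,fx=5,fy=4.4 and 5,interpolation=cv2.INTER_CUBIC)[:600])
hsv=cv2.cvtColor(im,cv2.COLOR_RGB2HSV)
m=((hsv[...,2]>110)&(hsv[...,1]<50)).astype(np.uint8);m[:, :200]=0;m[:,300:]=0;m[:180]=0;m[300:]=0
n,l,st,c=cv2.connectedComponentsWithStats(m)
for i in range(1,n):
  if st[i,4]>150:
    x,y,w,h,A=st[i];print(x,y,w,h,A,c[i])
    # top face = brightest
    mm=(l==i);v=hsv[...,2][mm];print(np.percentile(v,[5,25,50,75,95]))
```

```text
219 188 25 13 200 [230.85  194.865]
[117.95 150.5  173.   183.25 239.05]
256 215 25 27 544 [267.45588235 228.17463235]
[128.3 148.  153.  247.  255. ]
208 257 30 33 764 [222.93979058 272.62958115]
[137. 147. 151. 247. 254.]
```

View pics/crop.png

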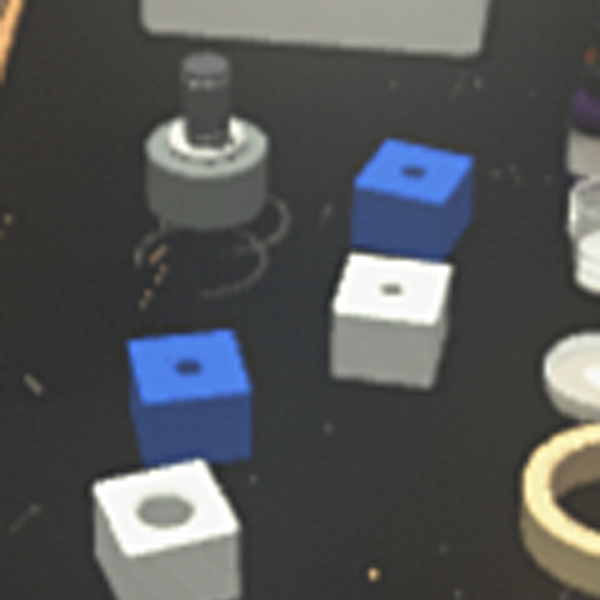

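The crop shows the white block with the small bore (narrow) with its bore at about (268,223) and the white block with the large bore (wide) at about (223,267). Both blue blocks are rejected. The gauge is in the grey rest at about (231,187).

```bash
cat >> h.py <<'E'
def toprect(g,box,z=.04,thr=205):
    x0,y0,x1,y1=box;k=4
    im=cv2.resize(g["frame"][y0:y1,x0:x1],None,fx=k,fy=k,interpolation=cv2.INTER_CUBIC)
    hsv=cv2.cvtColor(im,cv2.COLOR_RGB2HSV);m=((hsv[...,2]>thr)&(hsv[...,1]<50)).astype(np.uint8)
    cs,hi=cv2.findContours(m,cv2.RETR_CCOMP,cv2.CHAIN_APPROX_NONE)
    i=max(range(len(cs)),key=lambda j:cv2.contourArea(cs[j]) if hi[0][j][3]<0 else 0)
    f=lambda c:np.array([plane(g,x0+(u+.5)/k-.5,y0+(v+.5)/k-.5,z)[:2] for u,v in c[:,0]])
    P=f(cs[i]);(c,s,a)=cv2.minAreaRect((P*1000).astype(np.float32))
    holes=[f(cs[j]) for j in range(len(cs)) if hi[0][j][3]==i and cv2.contourArea(cs[j])>20]
    return np.array(c)/1000,s,a,[((h.max(0)+h.min(0))/2,np.ptp(h,axis=0)) for h in holes]
E
python3 - <<'E'
from h import *
g=dict(np.load("pics/side.npz"));s=dict(np.load("pics/scene.npz"))
print("N side",toprect(g,(250,208,290,250)));print("W side",toprect(g,(200,250,245,298)))
print("N scene",toprect(s,(264,172,302,210)))
# gauge handle: dark pixels, top centre by both views
p=plane(g,231,177.5,.086);print("gauge top(side)",p)
for h in (.036,.041,.086): print(h,proj(g,[*p[:2],h]),proj(s,[*p[:2],h]))
# rest top face / flange in side: light ring
im=s["frame"];cv2.imwrite("pics/crop2.png",np.hstack([cv2.resize(im[200:255,235:285,::-1],(400,440),interpolation=cv2.INTER_CUBIC),cv2.resize(g["frame"][170:225,206:256,::-1],(400,440),interpolation=cv2.INTER_CUBIC)]))
# tray rim, side & scene
for gg,b in((g,(212,120,300,185)),(s,(85,205,210,315))):
    x0,y0,x1,y1=b;q=cv2.cvtColor(gg["frame"],cv2.COLOR_RGB2HSV);m=np.zeros(q.shape[:2],np.uint8)
    m[y0:y1,x0:x1]=((q[...,2]>130)&(q[...,1]<40))[y0:y1,x0:x1]
    c=max(cv2.findContours(m,0,1)[0],key=cv2.contourArea)
    print(cv2.approxPolyDP(cv2.convexHull(c),3,True)[:,0].tolist())
E
```

```text
N side (array([ 0.57345935, -0.14541382]), (53.18880081176758, 51.000282287597656), 80.92742156982422, [(array([ 0.57275505, -0.14583946]), array([0.01051913, 0.01136243]))])
W side (array([ 0.47591989, -0.3206535 ]), (51.50685501098633, 52.53881072998047), 22.401994705200195, [(array([ 0.47616283, -0.32306732]), array([0.02600269, 0.02496557]))])
N scene (array([ 0.57375769, -0.14351231]), (51.143009185791016, 50.73969650268555), 80.32250213623047, [(array([ 0.57382496, -0.1436989 ]), array([0.01287927, 0.0133448 ]))])
gauge top(side) [ 0.47247788 -0.00366696  0.086     ]
0.036 [231.21418116 193.63142101] [259.88370111 228.13309962]
0.041 [231.19311497 192.04478486] [259.92643153 226.82758213]
0.086 [231.  177.5] [260.32290926 214.71423006]
[[299, 120], [284, 175], [219, 169], [212, 120]]
[[172, 210], [201, 264], [201, 283], [122, 314], [112, 295], [94, 235]]
```

View pics/crop2.png

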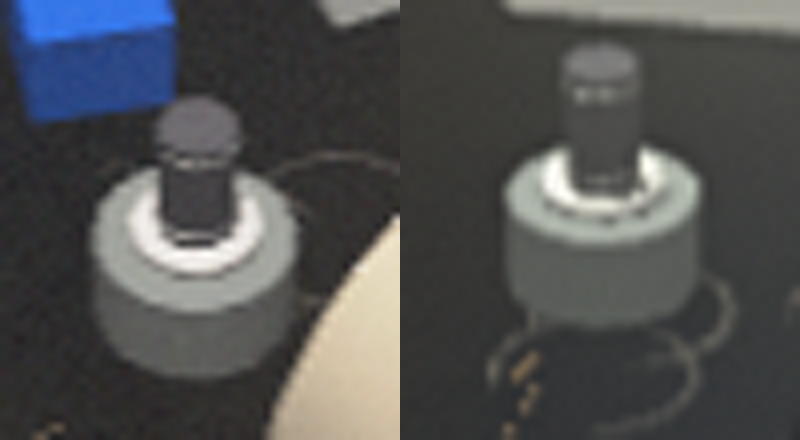

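```bash
cat >> h.py <<'E'
from scipy.spatial.transform import Rotation as Ro
def down(phi):
    z=np.array([np.cos(phi),np.sin(phi),0]);x=np.array([0,0,-1.]);return Ro.from_matrix(np.c_[x,np.cross(z,x),z]).as_quat()
E
python3 - <<'E'
from h import *
g=dict(np.load("pics/side.npz"));s=dict(np.load("pics/scene.npz"))
def blue(gg):
    q=cv2.cvtColor(gg["frame"],cv2.COLOR_RGB2HSV);m=((abs(q[...,0].astype(int)-112)<12)&(q[...,1]>150)&(q[...,2]>180)).astype(np.uint8)
    n,l,st,c=cv2.connectedComponentsWithStats(m)
    for i in range(1,n):
        if st[i,4]>60:
            P=np.array([plane(gg,u,v,.04)[:2] for v,u in np.argwhere(l==i)]);print(c[i],cv2.minAreaRect((P*1000).astype(np.float32)))
blue(g);blue(s)
c=np.array([plane(s,u,v,.068)[:2] for u,v in((95,234),(172,211),(201,263),(113,293))]);print("tray rim",c,c.mean(0),np.linalg.norm(c-np.roll(c,1,0),axis=1))
c=np.array([plane(g,u,v,0)[:2] for u,v in((284,175),(219,169))]);print("tray near bottom side",c)
print(Ro.from_quat(monitor.sense()["ee_rot"]).as_matrix()[:,2])
G=[.472,-.004];N=[.5735,-.1445];W=[.4765,-.3220];T=c.mean(0)
for n,p in dict(G=G,N=N,W=W,T=[.45,.24]).items():
  for ph in np.deg2rad([-99,-9,0,45,81,90]):
    for z in(.05,.2):
      q=kinematics.ik([*p,z],down(ph));print(n,int(np.rad2deg(ph)),z,None if q is None else np.round(q,2))
E
```

```text
[272.40883978 199.04972376] ((584.3930053710938, -32.67052459716797), (51.81997299194336, 49.478477478027344), 70.3933334350586)
[227.10894942 238.05836576] ((477.9207458496094, -216.02146911621094), (49.383968353271484, 50.896461486816406), 13.660929679870605)
[245.60550459 197.75688073] ((585.025390625, -30.602733612060547), (50.478641510009766, 49.115028381347656), 69.67304229736328)
tray rim [[0.64796791 0.36548586]
 [0.61945106 0.17204543]
 [0.43045926 0.18838294]
 [0.46026141 0.38889948]] [0.53953491 0.27870343] [0.18916111 0.1955311  0.18969664 0.20271914]
tray near bottom side [[0.6215759  0.17813856]
 [0.41907653 0.20740874]]
[ 0.38367596 -0.92346713 -0.00110084]
G -99 0.05 [-0.26  0.44  1.86 -0.    0.84  1.47]
G -99 0.2 [-0.26  0.22  1.7  -0.    1.22  1.47]
G -9 0.05 [-0.26  0.44  1.86 -0.    0.84 -0.1 ]
G -9 0.2 [-0.26  0.22  1.7  -0.    1.22 -0.1 ]
G 0 0.05 [-0.26  0.44  1.86 -0.    0.84 -0.26]
G 0 0.2 [-0.26  0.22  1.7  -0.    1.22 -0.26]
G 45 0.05 [-0.26  0.44  1.86 -0.    0.84 -1.04]
G 45 0.2 [-0.26  0.22  1.7  -0.    1.22 -1.04]
G 81 0.05 [-0.26  0.44  1.86 -0.    0.8
[... 1160 characters left out ...]
0.8   0.45  1.39 -0.    1.31 -2.21]
W 90 0.05 [-0.8   0.62  1.54 -0.    0.98 -2.37]
W 90 0.2 [-0.8   0.45  1.39 -0.    1.31 -2.37]
T -99 0.05 [ 0.26  0.5   1.75 -0.    0.89  1.99]
T -99 0.2 [ 0.26  0.31  1.59 -0.    1.24  1.99]
T -9 0.05 [ 0.26  0.5   1.75 -0.    0.89  0.42]
T -9 0.2 [ 0.26  0.31  1.59 -0.    1.24  0.42]
T 0 0.05 [ 0.26  0.5   1.75 -0.    0.89  0.26]
T 0 0.2 [ 0.26  0.31  1.59 -0.    1.24  0.26]
T 45 0.05 [ 0.26  0.5   1.75 -0.    0.89 -0.53]
T 45 0.2 [ 0.26  0.31  1.59 -0.    1.24 -0.53]
T 81 0.05 [ 0.26  0.5   1.75 -0.    0.89 -1.15]
T 81 0.2 [ 0.26  0.31  1.59 -0.    1.24 -1.15]
T 90 0.05 [ 0.26  0.5   1.75 -0.    0.89 -1.31]
T 90 0.2 [ 0.26  0.31  1.59 -0.    1.24 -1.31]
```

Measurements agree between the two views to about 2 mm: gauge (.472,-.004), narrow (.5735,-.1445), wide (.4765,-.322), tray centre (.54,.28). Sizes are about 51–53 mm against 50 mm, and the bores 12 and 25 mm. Now picking up the gauge.

Run:
```python
from h import *
q=down(np.deg2rad(-99));x,y=.472,-.004
env.reach([x,y,.17],q)
print(env.movel([x,y,.047],.15,guard=15));env.close_gripper(50)
s=monitor.sense();print(s["clock"],s["position"],s["finger_gap"],s["contact_force"])
env.movel([x,y,.145],.15);s=monitor.sense();print(s["clock"],s["position"],s["finger_gap"],s["contact_force"])
a=snap("side","pics/side2.png");b=snap("scene","pics/scene2.png")
cv2.imwrite("pics/lift.png",np.hstack([cv2.resize(i["frame"][y0:y0+110,x0:x0+100,::-1],(400,440),interpolation=cv2.INTER_CUBIC) for i,x0,y0 in((b,205,140),(a,185,120))]))
```

```text
False
3.65 [ 0.47249132 -0.00246791  0.04767389] 0.28453615666077625 [ 0.76350863 12.03838581  6.97978699]
4.45 [ 0.47150258 -0.00389471  0.14401651] 0.29085847894494143 [-0.2930246  -0.67561668 -1.09590825]
```

View pics/lift.png

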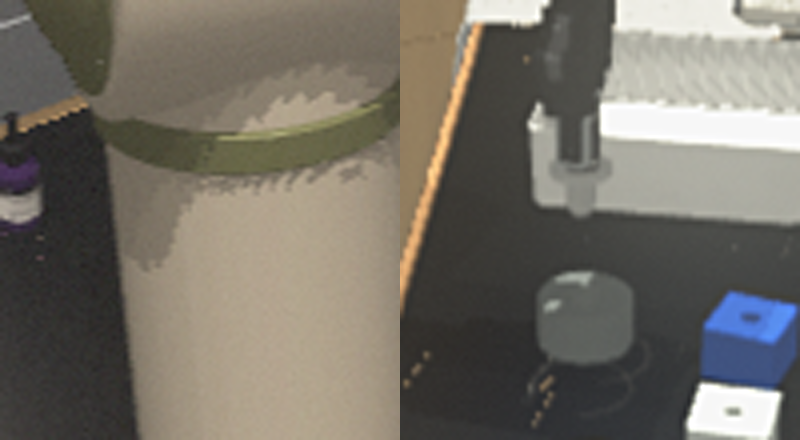

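Side view: the gauge is upright in the jaws, pin tip at about (230,173), and clear of the rest. Next: try it on the narrow bore.

Run:
```python
from h import *
a=dict(np.load("pics/side2.npz"));print("tip pred",proj(a,[.4715,-.004,.1025]))
x,y=.5735,-.1445
env.movel([x,y,.145],.2);env.movel([x,y,.1],.1)
r=env.movel([x,y,.077],.03,guard=8);env.hold(.3)
s=monitor.sense();print(r,s["clock"],s["position"],s["contact_force"],s["finger_gap"])
snap("side","pics/side3.png");im=cv2.imread("pics/side3.png");cv2.imwrite("pics/try.png",cv2.resize(im[150:260,215:315],(600,600*11//11),interpolation=cv2.INTER_CUBIC))
```

```text
tip pred [230.55108969 172.09422291]
True 7.0833 [ 0.57355324 -0.14449178  0.08140516] [-1.88586969  0.75689688  5.84537569] 0.2931431381718542
```

View pics/try.png

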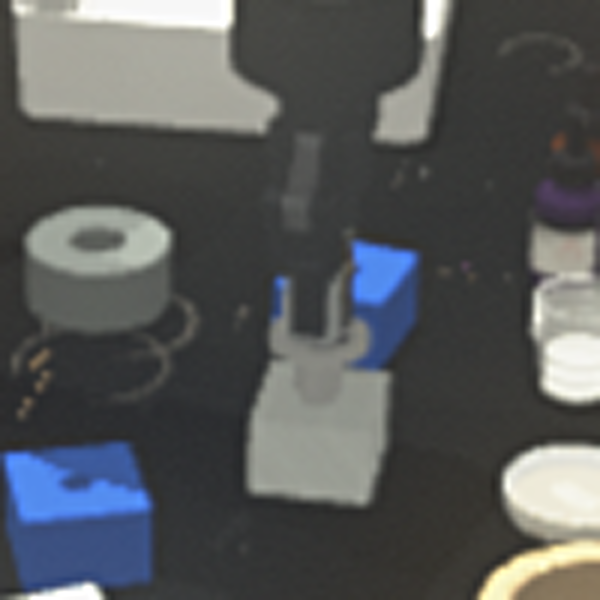

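The pin stopped at the narrow mouth, standing on the block at about (268,222) and upright. TCP z was .0814 against an expected .0817. Next, the wide bore.

Run:
```python
from h import *
env.movel([.5735,-.1445,.13],.12)
x,y=.4765,-.322
env.movel([x,y,.13],.2);env.movel([x,y,.09],.1)
r=env.movel([x,y,.049],.04,guard=10);env.hold(.3)
s=monitor.sense();print(r,s["clock"],s["position"],s["contact_force"],s["finger_gap"])
snap("side","pics/side4.png");im=cv2.imread("pics/side4.png");cv2.imwrite("pics/ins.png",cv2.resize(im[200:310,165:275],(600,600),interpolation=cv2.INTER_CUBIC))
```

```text
True 10.5917 [ 0.47638195 -0.32150885  0.05162695] [-1.01254047  1.95422704  6.3504813 ] 0.2929984641621052
```

View pics/ins.png

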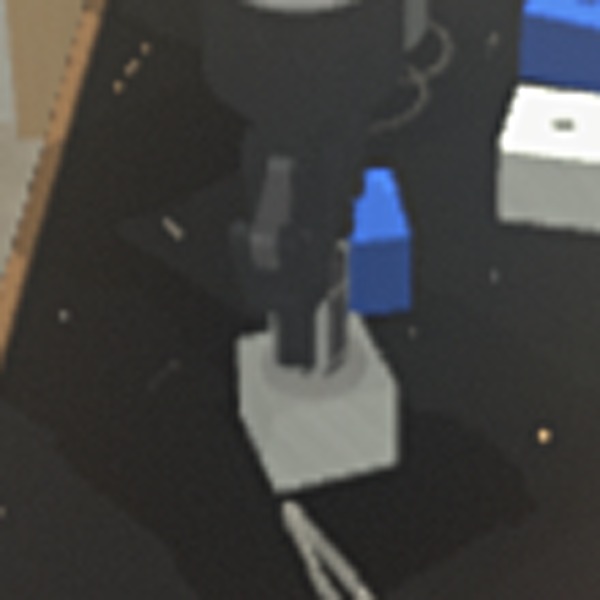

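The gauge is home: flange on the block at about (222,268), and TCP z .0516 against an expected .0517. Now I'll release it, re-measure the narrow insert and move it.

Run:
```python
from h import *
env.release();x,y=.4765,-.322
env.movel([x,y,.17],.15)
g=snap("side","pics/side5.png");r=toprect(g,(250,208,290,250));print(r)
c=r[0] ;print(c)
q=down(np.deg2rad(-9.4-90));p=(c+[.5735,-.1435])/2 if np.linalg.norm(c-[.5735,-.1445])<.006 else None
if p is None: raise SystemExit("moved")
env.reach([*p,.15],q)
print(env.movel([*p,.008],.15,guard=15));env.close_gripper(60)
s=monitor.sense();print(s["clock"],s["position"],s["finger_gap"],s["contact_force"])
env.movel([*p,.14],.15);s=monitor.sense();print(s["clock"],s["position"],s["finger_gap"],s["contact_force"])
g=snap("side","pics/side6.png");cv2.imwrite("pics/pick.png",cv2.resize(g["frame"][120:300,190:310,::-1],(400,600),interpolation=cv2.INTER_CUBIC))
```

```text
(array([ 0.57355688, -0.14581863]), (54.213924407958984, 51.3206672668457), 80.92742156982422, [(array([ 0.57306248, -0.14583964]), array([0.00989841, 0.01130497]))])
[ 0.57355688 -0.14581863]
False
14.6 [ 0.57396891 -0.14469269  0.00878512] 0.5788810878248613 [0.04222167 1.58221044 5.78250741]
15.6333 [ 0.57300891 -0.14443847  0.13886619] 0.5770971070667462 [-0.48716498 -0.575476   -3.96268655]
```

View pics/pick.png

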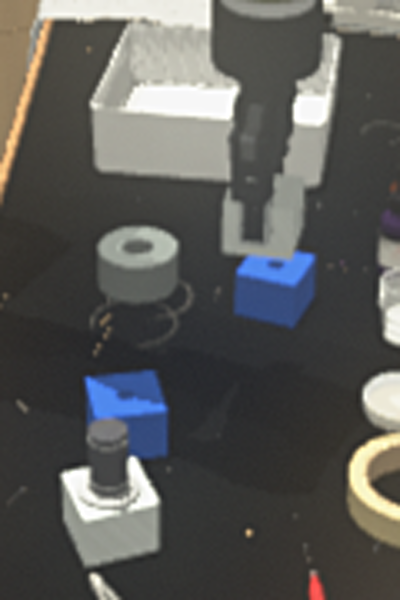

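The insert hangs level in the jaws at about (268,190), and the gauge stands seated in the wide insert at about (222,268). Next: place it in the tray.

Run:
```python
from h import *
x,y=.535,.278
env.movel([*monitor.sense()["position"][:2],.16],.15)
env.movel([x,y,.16],.25);env.movel([x,y,.04],.15)
r=env.movel([x,y,.009],.04,guard=8);s=monitor.sense();print(r,s["clock"],s["position"],s["contact_force"])
env.release();env.movel([x,y,.2],.15);env.reach([.35,-.02,.3],s["ee_rot"])
print(monitor.sense()["clock"])
a=snap("side","pics/side7.png");b=snap("scene","pics/scene7.png")
cv2.imwrite("pics/end.png",np.hstack([cv2.resize(b["frame"][195:325,80:215,::-1],(400,400)),cv2.resize(a["frame"][115:300,190:310,::-1],(400,600))[:400]]) if 0 else np.hstack([cv2.resize(b["frame"][195:325,80:215,::-1],(400,600)),cv2.resize(a["frame"][115:300,190:310,::-1],(400,600))]))
```

```text
True 19.4417 [0.53461215 0.27790511 0.01142041] [-2.02161542 -1.42221262  4.03886702]
22.6667
```

View pics/end.png

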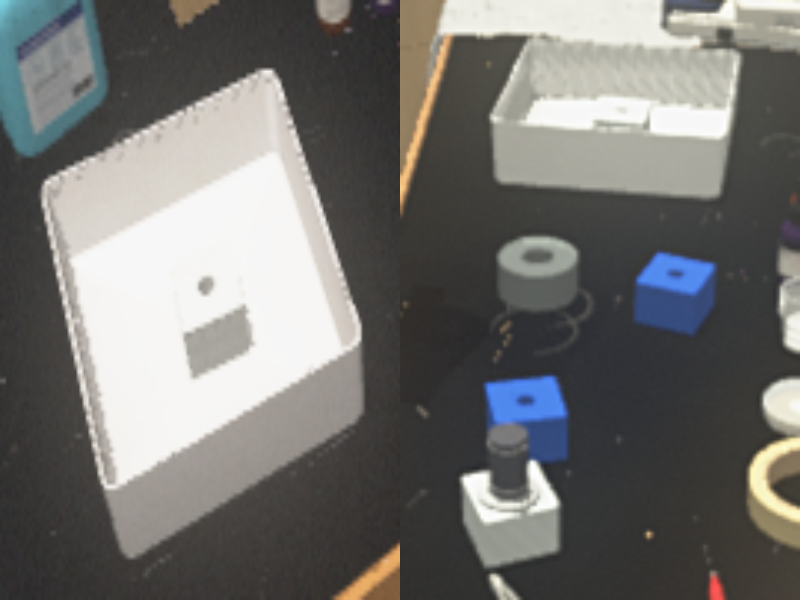

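The final picture shows the narrow insert upright near the middle of the tray, its bore at scene pixel (149,257). The gauge stands in the wide insert on the desk, and the arm is clear of everything. Handing in.

```bash
python3 -c "
from h import *
b=dict(np.load('pics/scene7.npz'));print(plane(b,80+206/400*135,195+286/600*130,.043))
job.hand_in();print(monitor.sense()['clock'])"
```

```text
[0.53096796 0.27677515 0.043     ]
the job is handed in; nothing more can be done
the job is handed in; nothing more can be done
```

The job is handed in, finished at about 22.7 s of the 61 s allowed; no verdict was reported.

- **Narrow bore:** I tried the gauge's pin on it and it stopped at the mouth. TCP height at contact was 0.0814 m against an expected 0.0817 m.
- **Wide bore:** I lowered the gauge until its flange sat on the insert (0.0516 m against an expected 0.0517 m) and left it standing there on the desk, outside the tray.
- **Tray:** I set the narrow insert down in the tray. It touched the floor at TCP 0.0114 m, against 0.0118 m expected. A last picture measurement puts its bore at (0.531, 0.277), about 9 mm from the tray centre I measured (0.540, 0.279).

The final pictures show the narrow insert upright in the tray, the gauge upright in the wide insert, and the arm clear of everything. None of the checks failed. The only disagreement was about 2 mm in the narrow insert's position between the two cameras, within their stated calibration. My tray-rim measurements came out up to about 15 mm off the given inside sizes, well inside the ±85 mm allowed for the placing.

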